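Sort the café spoons by length into their trays

TASK

Finish sorting the five wooden-handled spoons by length: two long ones into the longest of the three dark wooden trays, two medium ones into the middle-length tray (one is already there, the other lies in the longest tray by mistake) and the short one into the shortest tray. In the end all five must lie flat on the tray floors, lengthwise, side by side and not crossed, with the bowls pointing away from the robot. Leave the tableware and jars standing where they are.

Things in the scene. Friction and masses are not known exactly. Their poses are not given: they have to be found in the camera images.
- spoon_long_a: long spoon, 165 mm long, lying flat: straight pale wooden handle 11 mm wide, 12 mm tall, then a thin steel neck and a round steel bowl 26 mm wide, 7 mm tall. Origin: underside, halfway along; x points to the bowl, z up; handle from x = -82.5 to 48.5 mm; balances at about x = -10 mm. Starts on the black mat.
- spoon_long_a_bowl (a point): centre of the bowl of spoon_long_a, at x = 69.5 mm along that spoon
- spoon_long_b: long spoon, 165 mm long, lying flat: straight pale wooden handle 11 mm wide, 12 mm tall, then a thin steel neck and a round steel bowl 26 mm wide, 7 mm tall. Origin: underside, halfway along; x points to the bowl, z up; handle from x = -82.5 to 48.5 mm; balances at about x = -10 mm. Starts on the black mat.
- spoon_long_b_bowl (a point): centre of the bowl of spoon_long_b, at x = 69.5 mm along that spoon
- spoon_medium_a: medium spoon, 135 mm long, lying flat: straight pale wooden handle 11 mm wide, 12 mm tall, then a thin steel neck and a round steel bowl 26 mm wide, 7 mm tall. Origin: underside, halfway along; x points to the bowl, z up; handle from x = -67.5 to 33.5 mm; balances at about x = -10 mm. Already lies in the medium tray, to one side.
- spoon_medium_a_bowl (a point): centre of the bowl of spoon_medium_a, at x = 54.5 mm along that spoon
- spoon_medium_b: medium spoon, 135 mm long, lying flat: straight pale wooden handle 11 mm wide, 12 mm tall, then a thin steel neck and a round steel bowl 26 mm wide, 7 mm tall. Origin: underside, halfway along; x points to the bowl, z up; handle from x = -67.5 to 33.5 mm; balances at about x = -10 mm. Starts wrongly in the long tray.
- spoon_medium_b_bowl (a point): centre of the bowl of spoon_medium_b, at x = 54.5 mm along that spoon
- spoon_short: short spoon, 105 mm long, lying flat: straight pale wooden handle 11 mm wide, 12 mm tall, then a thin steel neck and a round steel bowl 26 mm wide, 7 mm tall. Origin: underside, halfway along; x points to the bowl, z up; handle from x = -52.5 to 18.5 mm; balances at about x = -10 mm. Starts on the black mat.
- spoon_short_bowl (a point): centre of the bowl of spoon_short, at x = 39.5 mm along that spoon
- tray_long: the long tray, for long spoons: shallow dark wooden tray fixed on the cork mat, outside 203 x 112 x 14 mm, inside 195 x 104 x 10 mm deep, walls and floor 4 mm. Origin: centre of its underside, 4 mm over the table; x along its length, away from the robot, z up. The three trays lie side by side in any order.
- tray_medium: the medium tray, for medium spoons: shallow dark wooden tray fixed on the cork mat, outside 173 x 112 x 14 mm, inside 165 x 104 x 10 mm deep, walls and floor 4 mm. Origin: centre of its underside, 4 mm over the table; x along its length, away from the robot, z up. The three trays lie side by side in any order.
- tray_short: the short tray, for short spoons: shallow dark wooden tray fixed on the cork mat, outside 143 x 112 x 14 mm, inside 135 x 104 x 10 mm deep, walls and floor 4 mm. Origin: centre of its underside, 4 mm over the table; x along its length, away from the robot, z up. The three trays lie side by side in any order.
- mat: black rubber drying mat, 340 (x) x 390 (y) x 4 mm, fixed, on which the loose spoons and the small tableware stand; origin: centre of its underside. It lies to the left or right, the cork mat with the trays on the other side
- salt: white ceramic salt shaker, 36 mm wide, 57 mm tall; a bystander, to be left where it stands. Origin: centre of its underside, z up
- honey: small amber honey jar with red cap, 40 mm wide, 52 mm tall; a bystander, to be left where it stands. Origin: centre of its underside, z up
- eggcup: wooden egg cup, 38 mm wide, 52 mm tall; a bystander, to be left where it stands. Origin: centre of its underside, z up
- creamer: small blue ceramic creamer, 40 mm wide, 48 mm tall; a bystander, to be left where it stands. Origin: centre of its underside, z up
- picks: steel pot, 34 mm wide, 48 mm tall; a bystander, to be left where it stands. Origin: centre of its underside, z up
- sugarbowl: lidded white sugar bowl, 66 mm wide, 60 mm tall; a bystander, to be left where it stands. Origin: centre of its underside, z up
- milkjug: steel milk jug, 62 mm wide, 60 mm tall; a bystander, to be left where it stands. Origin: centre of its underside, z up
- marmalade: tall amber marmalade jar, 64 mm wide, 150 mm tall, on the counter beyond the gap between the two mats; a bystander, to be left where it stands. Origin: centre of its underside, z up
Not all that is in view belongs to the job. Leave any red or yellow look-alike of the spoon_short alone. Leave any green look-alike of the tray_medium alone.

How it is judged:
By the outcome, as a careful person would: the job done as asked, in the order asked, and still so for the second after the job is handed in, with the robot touching nothing.
It also fails if it takes over 62 s, if anything falls off the work surface, if the arm or the gripper's body presses on something with over 40 N, if the wrist force passes 120 N, or if a joint passes its speed limit or range.

ROBOT

A 6-joint arm with a two-finger parallel gripper is mounted at the origin on the work surface. World frame = base frame: x ahead of the robot, y to its left, z up, the work surface at z = 0. Lengths are in m, angles in rad, forces in N, time in s.
With the tool pointing down it reaches from about 0.425 to 1.125 m from the base axis. Payload 14.9 kg.
Tool frame: the origin (TCP) lies midway between the tips of the shut fingers; the grasp point (between the pads) lies 19 mm behind it; z points along the fingers, y is the line along which they close (so a half turn about z gives the same grasp; the last joint's range is limited). The gripper opens to 91 mm and grips with 3 to 60 N. Pads are 32 mm wide; open, the fingers measure 118 mm over their backs; the gripper's body (76 mm by 178 mm) begins 60 mm behind the grasp point.
Start: joints at [1.127, 0.379, 1.734, -0, 1.028, -0.033], TCP at [0.28, 0.642, 0.214] pointing down, gripper open.
Joint ranges: [-2.77, 2.77], [-0.74, 2.19], [0, 2.66], [-1.06, 4.2], [0.31, 2.87], [-3.08, 3.08]. Speed limits (rad/s): [1.89, 1.89, 2.39, 3.14, 3.14, 3.14].

INTERFACE

Orientations are given as a unit quaternion [x, y, z, w].
In Python, from station import bot gives the robot as it stands.
- The arm moves only by the tool carry_out, never from a script. Its argument "series" is a list of rows, each a list of 4 numbers: the shift along the tool's x, y, z scaled (see below), then the turn about the tool's z scaled (see below). In form: [[dx, dy, dz, twist], ...]. A call has 1 to 12 rows; each row shifts and turns the commanded pose from where the row before left it, along the tool's axes as they then stand; what a row does not reach is not made up. The controller multiplies each number of a shift by 4 cm and each number of a turn by 5 degrees. A row lasts 1/8 s, in which the tool goes at most 62.5 mm and 10.7 degrees, less where a joint would pass 70% of its speed; a pose out of reach is approached as far as the arm can. A call with a number of a shift or a turn outside -1 to 1 is refused whole. A call with a gripper value outside its range is refused whole. "claw" is the finger opening in mm, from 0 to 91.2, set as the call begins (left out, the last holds). The fingers move at their own pace and stop on an object; "squeeze" is the grip in N (left out, the last holds). Time passes only in rows, so rows that do not move let the fingers close. It gives the time, the measured TCP pose, the force, the opening and the grip force at its end, in the units of the state.
- bot.get_state(): the state, without advancing time (a new reading comes with each control period).
- bot.snapshot(name): name is "scene" or "side" or "wrist"; returns the picture (480x640x3 uint8, red, green, blue); there is no depth.
- bot.camera_params(name): a dict with "K" (3x3 intrinsics, pixels), "origin" and "rotation" of the camera in the world; the wrist camera has in their place "T_tool_cam" (4x4, takes a point from camera to tool coordinates, whose origin is the TCP and whose axes are the flange's). Camera axes: x right, y down, z forward; pixel columns grow to the right and rows downward; lengths in m; the calibration is good to about 2 mm. The wrist camera is an equidistant fisheye: a pixel r from the principal point sees the ray r / f radians off the axis. A picture is of the moment at which its call begins: read the wrist's pose just before it. camera_params takes no time and is no camera call.
- bot.job_done(): hands the job in; it is judged then, once.
The state is a dict: "clock": time; "joints": joint angles; "joint_vel": joint speeds; "joint_torque": joint torques, N m; "tool_pos": TCP position; "tcp_rot": TCP orientation; "force": force on the tool from outside, world axes, zero at the start; "ft_torque": the same for the moment, N m; "finger_gap": opening from 0.0 (shut) to 1.0 (fully open); "grasp_force": force on a finger pad.
Only numpy, scipy, OpenCV 4.12 (cv2) and the standard library are available. Lean on these libraries where they do the work, as an engineer would, in place of code of your own. Each camera call takes 0.05 s, during which the arm holds its last target. There are 200 camera calls.

## Working session

There is one attempt and no reset: what is moved stays moved. The work goes in short steps, Python scripts to look and compute and a tool call to move; the robot and the scene stay as the last step left them, time stands still between calls to the robot, and variables do not carry over. Pictures are saved under pics/ and viewed, at most 10 in all, crops included, and the job is handed in when it is done.

Besides the shell and the picture viewer there is one more tool, called after "Request:" in YAML: its name, and indented under it one key for each argument. carry_out: Moves the arm, as the interface text tells. Shifts and turns lie within -1 to 1; 1 stands for 4 cm of shift or 5 degrees of turn. Its arguments: {"type":"object","properties":{"series":{"type":"array"},"claw":{"type":"number"},"squeeze":{"type":"number"}},"required":["series"]}

```bash
ls; mkdir -p pics; python3 - <<'E'
from station import bot
import cv2,numpy as np
s=bot.get_state();print({k:np.round(v,3).tolist() for k,v in s.items()})
for n in ["scene","side","wrist"]:
    cv2.imwrite(f"pics/{n}0.png",bot.snapshot(n)[:,:,::-1])
    print(n,{k:np.round(v,3).tolist() if not isinstance(v,str) else v for k,v in bot.camera_params(n).items()})
E
```

```text
pics
{'clock': 0.0, 'joints': [1.127, 0.379, 1.735, 0.0, 1.028, -0.033], 'joint_vel': [-0.0, -0.001, 0.0, 0.002, -0.0, 0.001], 'joint_torque': [-0.003, -76.372, -43.437, 0.065, 0.042, -0.0], 'tool_pos': [0.279, 0.641, 0.213], 'tcp_rot': [0.204, 0.979, -0.001, -0.0], 'force': [-0.758, -0.211, 0.024], 'ft_torque': [-0.023, -0.055, 0.012], 'grasp_force': 0.0, 'finger_gap': 0.998}
scene {'K': [[595.776, 0.0, 326.193], [0.0, 595.776, 235.12], [0.0, 0.0, 1.0]], 'origin': [1.548, 0.087, 1.055], 'rotation': [0.617, 0.68, -0.287, -0.272]}
side {'K': [[601.501, 0.0, 320.716], [0.0, 601.501, 229.362], [0.0, 0.0, 1.0]], 'origin': [0.175, -0.749, 0.889], 'rotation': [0.908, -0.183, 0.065, -0.371]}
wrist {'K': [[371.648, 0.0, 317.442], [0.0, 371.648, 237.39], [0.0, 0.0, 1.0]], 'T_tool_cam': [[-0.001, -0.956, -0.293, 0.083], [1.0, -0.001, -0.0, 0.0], [0.0, -0.293, 0.956, -0.171], [0.0, 0.0, 0.0, 1.0]]}
```

View pics/scene0.png

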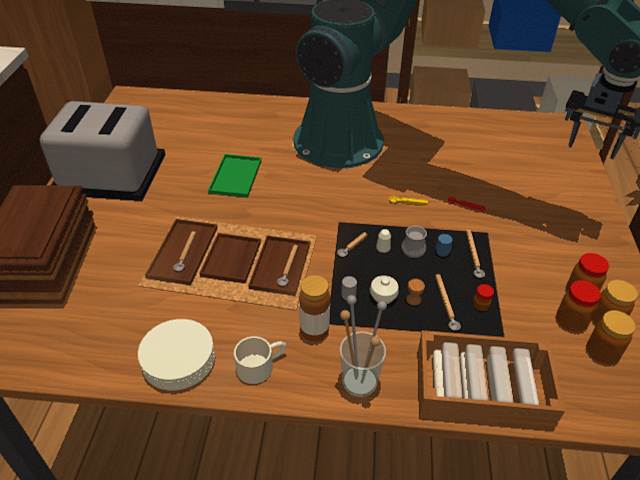

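View pics/side0.png

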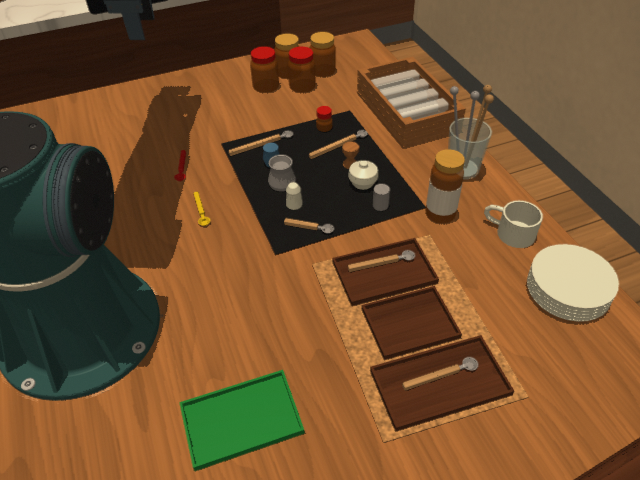

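The scene view shows three handles on the mat: the short at (352,244) and the longs at (476,253) and (447,302). Medium_b is in the left tray at (187,250) and medium_a in the right tray at (287,265). The middle tray is the short one and is empty.

Possible mistakes: the yellow spoon (408,200), the red spoon (466,204), the green tray (235,175), the sticks in the glass (365,330) and the cutlery box. None of these are on the mat or in the trays.

```bash
cat > h.py <<'E'
import cv2,numpy as np
from scipy.spatial.transform import Rotation as R
from station import bot
P={n:bot.camera_params(n) for n in("scene","side")}
def ray(n,uv):
    p=P[n];d=np.linalg.inv(p["K"])@[uv[0],uv[1],1.]
    Rm=np.array(p["rotation"]);Rm=R.from_quat(Rm).as_matrix() if Rm.size==4 else Rm
    d=Rm@d;return np.array(p["origin"]),d/np.linalg.norm(d)
def plane(n,uv,z):
    o,d=ray(n,uv);return o+d*(z-o[2])/d[2]
def tri(a,b):
    o1,d1=ray("scene",a);o2,d2=ray("side",b)
    t=np.linalg.lstsq(np.c_[d1,-d2],o2-o1,rcond=None)[0]
    p,q=o1+d1*t[0],o2+d2*t[1];return (p+q)/2,np.linalg.norm(p-q)
def wood(img):
    h=cv2.cvtColor(img,cv2.COLOR_RGB2HSV)
    return cv2.inRange(h,(8,60,140),(22,190,255))
def ends(img,roi):
    x,y,w,hh=roi;m=np.zeros(img.shape[:2],np.uint8);m[y:y+hh,x:x+w]=wood(img)[y:y+hh,x:x+w]
    c=max(cv2.findContours(m,0,2)[0],key=cv2.contourArea)
    (cx,cy),(a,b),t=cv2.minAreaRect(c);t=np.deg2rad(t)
    v=np.array([np.cos(t),np.sin(t)])*a/2 if a>b else np.array([-np.sin(t),np.cos(t)])*b/2
    return np.array([cx,cy])-v,np.array([cx,cy])+v,min(a,b)
E
python3 - <<'E'
from h import *
sc=cv2.imread("pics/scene0.png")[:,:,::-1].copy();sd=cv2.imread("pics/side0.png")[:,:,::-1].copy()
rois={"short":((338,230,32,24),(280,215,50,18)),"longX":((462,226,24,48),(225,128,66,28)),"longY":((430,270,28,48),(305,130,60,30)),
"medB":((172,228,26,40),(398,358,72,32)),"medA":((276,240,26,44),(343,250,66,24))}
np.set_printoptions(precision=4,suppress=True)
for k,(a,b) in rois.items():
    e=ends(sc,a);f=ends(sd,b)
    E=[plane("scene",x,.017) for x in e[:2]];F=[plane("side",x,.017) for x in f[:2]]
    if np.linalg.norm(E[0][:2]-F[0][:2])>np.linalg.norm(E[0][:2]-F[1][:2]): f=(f[1],f[0],f[2])
    T=[tri(e[i],f[i]) for i in(0,1)]
    print(k,np.round(e[0]),np.round(e[1]),"ends",T[0][0],T[1][0],"gap",T[0][1],T[1][1],"len",np.linalg.norm(T[0][0]-T[1][0]), "w",e[2],f[2])
# composite crop
big=np.hstack([cv2.resize(sc[215:340,325:510],(740,500)),])
cv2.imwrite("pics/crop1.png",cv2.resize(sc[210:340,140:505],(800,285),interpolation=cv2.INTER_CUBIC)[:,:,::-1])
# trays: dark interior mask corners
for n,im,zz in(("scene",sc,.018),("side",sd,.018)):
    h=cv2.cvtColor(im,cv2.COLOR_RGB2HSV)
    x,y,w,hh=(150,215,165,90) if n=="scene" else(325,235,200,200)
    m=np.zeros(h.shape[:2],np.uint8);m[y:y+hh,x:x+w]=cv2.inRange(h,(0,40,0),(25,255,105))[y:y+hh,x:x+w]
    m=cv2.morphologyEx(m,cv2.MORPH_CLOSE,np.ones((3,3)))
    for c in cv2.findContours(m,0,2)[0]:
        if cv2.contourArea(c)>1200:
            q=cv2.approxPolyDP(cv2.convexHull(c),6,True)[:,0]
            print(n,cv2.contourArea(c),[ (tuple(map(int,u)),np.round(plane(n,u,zz)[:2],3).tolist()) for u in q])
for nm,u in dict(salt=(384,250),jug=(414,254),creamer=(444,254),pot=(349,299),sugar=(384,303),egg=(415,303),honey=(484,308),marm=(314,334)).items():
    print(nm,plane("scene",u,.004)[:2])
E
```

```text
short [365. 233.] [348. 247.] ends [0.4275 0.1026 0.0123] [0.4833 0.0612 0.012 ] gap 0.002325152163602477 0.0010404700483679203 len 0.06941296592121271 w 3.7481703758239746 3.7074201107025146
longX [474. 226.] [474. 265.] ends [0.3907 0.3822 0.0403] [0.5122 0.3726 0.0155] gap 0.020375620725108352 0.009522768763236137 len 0.12435488063914586 w 23.0 13.0
longY [437. 274.] [452. 316.] ends [0.6122 0.2568 0.0532] [ 0.6772  0.3009 -0.0056] gap 0.039298110660797525 0.02439502946934186 len 0.0980590534348505 w 4.615893840789795 9.0
medB [193. 231.] [181. 259.] ends [ 0.4731 -0.3332  0.0172] [ 0.575  -0.3384  0.0165] gap 0.00038240088300010367 0.0003142322069609125 len 0.10207169844597735 w 3.9598498344421387 5.692099571228027
medA [295. 245.] [285. 273.] ends [ 0.4946 -0.0693  0.0166] [ 0.5942 -0.0816  0.0168] gap 0.0009004183432373117 0.00012140333818221096 len 0.10037387480795412 w 4.186352252960205 4.1211347579956055
scene 2463.0 [((267, 236), [0.473, -0.144]), ((309, 242), [0.483, -0.036]), ((294, 295), [0.66, -0.051]), ((249, 288), [0.65, -0.157])]
scene 4890.0 [((150, 266), [0.606, -0.404]), ((176, 219), [0.435, -0.389]), ((260, 239), [0.485, -0.16]), ((245, 282), [0.633, -0.17]), ((154, 279), [0.646, -0.382])]
side 17407.5 [((414, 238), [0.645, -0.053]), ((513, 392), [0.627, -0.413]), ((395, 430), [0.425, -0.397]), ((333, 258), [0.476, -0.038])]
salt [0.4771 0.1521]
jug [0.4832 0.2269]
creamer [0.4752 0.3017]
pot [0.6469 0.0748]
sugar [0.6504 0.1556]
egg [0.643  0.2267]
honey [0.6414 0.3839]
marm [0.7548 0.0051]
```

View pics/crop1.png

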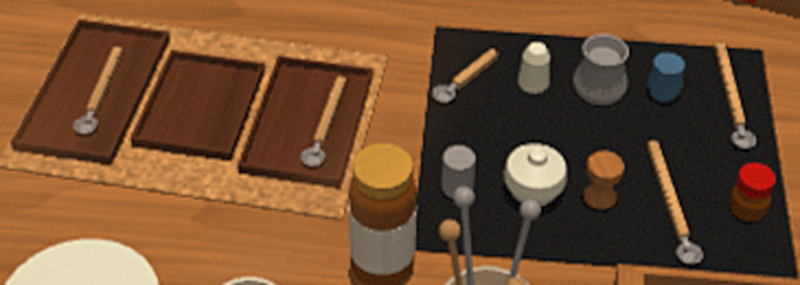

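The crop confirms the choice: the bowls all face away from the robot, and the left tray is longest, the middle one shortest. The long-spoon masks caught the table and the egg cup, so I'll tighten them and get the tray rectangles from contours.

```bash
python3 - <<'E'
from h import *
np.set_printoptions(precision=4,suppress=True)
I={n:cv2.imread(f"pics/{n}0.png")[:,:,::-1].copy() for n in("scene","side")}
H={n:cv2.cvtColor(I[n],cv2.COLOR_RGB2HSV) for n in I}
for n,pts in dict(scene=[(471,242),(444,291),(416,288),(500,220),(187,248)],side=[(260,143),(325,151),(350,147),(222,135),(352,143)]).items():
    for u in pts: print(n,u,H[n][u[1],u[0]])
def hand(n,poly):
    m=np.zeros((480,640),np.uint8);cv2.fillPoly(m,[np.array(poly)],255)
    m&=cv2.inRange(H[n],(10,50,165),(24,145,255))
    c=np.concatenate([c for c in cv2.findContours(m,0,2)[0] if cv2.contourArea(c)>3])
    (cx,cy),(a,b),t=cv2.minAreaRect(c);t=np.deg2rad(t)
    v=np.array([np.cos(t),np.sin(t)])*a/2 if a>b else np.array([-np.sin(t),np.cos(t)])*b/2
    return np.array([cx,cy])-v,np.array([cx,cy])+v,min(a,b)
for k,a,b in [("longX",[(463,228),(474,228),(484,270),(473,270)],[(226,143),(286,128),(288,142),(226,158)]),
              ("longY",[(432,270),(443,270),(460,318),(446,318)],[(305,150),(360,128),(362,140),(308,164)])]:
    e=hand("scene",a);f=hand("side",b)
    if e[0][1]>e[1][1]: e=(e[1],e[0],e[2])
    if f[0][0]>f[1][0]: f=(f[1],f[0],f[2])
    for i in(0,1):
        print(k,e[i],f[i],*tri(e[i],f[i]),plane("scene",e[i],.016)[:2],plane("side",f[i],.016)[:2])
    print("w",e[2],f[2])
def trays(n,roi,vmax):
    x,y,w,h=roi;m=np.zeros((480,640),np.uint8)
    m[y:y+h,x:x+w]=cv2.inRange(H[n],(0,40,0),(25,255,vmax))[y:y+h,x:x+w]
    k=3
    m=cv2.erode(m,np.ones((k,k)))
    for c in cv2.findContours(m,0,2)[0]:
        if cv2.contourArea(c)<900: continue
        w=np.array([plane(n,u,.018)[:2]*1000 for u in c[:,0]],np.float32)
        (cx,cy),(a,b),t=cv2.minAreaRect(w);print(n,vmax,"c",cx,cy,"size",a,b,"ang",t)
for v in(70,85): 
    trays("scene",(145,210,170,95),v);trays("side",(325,235,200,200),v)
E
```

```text
scene (471, 242) [ 16 142 230]
scene (444, 291) [ 15 143 233]
scene (416, 288) [ 14 179 180]
scene (500, 220) [ 13 174 160]
scene (187, 248) [ 15 144 189]
side (260, 143) [ 15 148 119]
side (325, 151) [ 15 144 108]
side (350, 147) [ 13 179 177]
side (222, 135) [ 14 178 155]
side (352, 143) [ 13 177 174]Traceback (most recent call last):
  File "<stdin>", line 16, in <module>
  File "<stdin>", line 10, in hand
ValueError: need at least one array to concatenate
```

Handle saturation is about 145, against about 175 for the table and egg cup. I'll threshold on that and drop the brightness minimum.

```bash
cat > m.py <<'E'
from h import *
np.set_printoptions(precision=4,suppress=True)
I={n:cv2.imread(f"pics/{n}0.png")[:,:,::-1].copy() for n in("scene","side")}
H={n:cv2.cvtColor(I[n],cv2.COLOR_RGB2HSV) for n in I}
def hand(n,poly):
    m=np.zeros((480,640),np.uint8);cv2.fillPoly(m,[np.array(poly)],255)
    m&=cv2.inRange(H[n],(10,70,80),(24,160,255))
    c=np.concatenate([c for c in cv2.findContours(m,0,2)[0] if cv2.contourArea(c)>3])
    (cx,cy),(a,b),t=cv2.minAreaRect(c);t=np.deg2rad(t)
    v=np.array([np.cos(t),np.sin(t)])*a/2 if a>b else np.array([-np.sin(t),np.cos(t)])*b/2
    return np.array([cx,cy])-v,np.array([cx,cy])+v,min(a,b)
for k,a,b in [("longX",[(463,228),(474,228),(484,270),(473,270)],[(226,143),(286,128),(288,142),(226,158)]),
              ("longY",[(432,270),(443,270),(460,318),(446,318)],[(305,150),(360,128),(362,140),(308,164)])]:
    e=hand("scene",a);f=hand("side",b)
    if e[0][1]>e[1][1]: e=(e[1],e[0],e[2])
    if f[0][0]>f[1][0]: f=(f[1],f[0],f[2])
    for i in(0,1):
        print(k,e[i],f[i],*tri(e[i],f[i]),plane("scene",e[i],.016)[:2],plane("side",f[i],.016)[:2])
    print("w",e[2],f[2])
def trays(n,roi,vmax):
    x,y,w,h=roi;m=np.zeros((480,640),np.uint8)
    m[y:y+h,x:x+w]=cv2.inRange(H[n],(0,40,0),(25,255,vmax))[y:y+h,x:x+w]
    k=3
    m=cv2.erode(m,np.ones((k,k)))
    for c in cv2.findContours(m,0,2)[0]:
        if cv2.contourArea(c)<900: continue
        w=np.array([plane(n,u,.018)[:2]*1000 for u in c[:,0]],np.float32)
        (cx,cy),(a,b),t=cv2.minAreaRect(w);print(n,vmax,"c",cx,cy,"size",a,b,"ang",t)
for v in(70,85): 
    trays("scene",(145,210,170,95),v);trays("side",(325,235,200,200),v)
E
python3 m.py
```

```text
longX [468.0589 228.7353] [228.8 152.4] [0.3837 0.3667 0.0116] 0.0015413541527733732 [0.3877 0.3662] [0.3829 0.36  ]
longX [477.7059 267.3235] [280.1 135.3] [0.5172 0.3808 0.0096] 0.0019214684568550407 [0.5246 0.3782] [0.5145 0.3738]
w 5.093247890472412 6.324554920196533
longY [437.35 273.55] [308.8448 155.6379] [0.5513 0.2806 0.0111] 0.0006477064382742662 [0.5557 0.2799] [0.5493 0.2744]
longY [451.95 317.35] [355.7931 135.5172] [0.6828 0.3071 0.0109] 0.001045989493289463 [0.6865 0.3064] [0.68   0.3003]
w 5.375870227813721 6.565321922302246
side 85 c 535.0438232421875 -345.71630859375 size 99.69407653808594 192.23699951171875 ang 84.62098693847656
side 85 c 547.5489501953125 -202.76449584960938 size 60.26525115966797 132.65806579589844 ang 83.99750518798828
```

```bash
cat > go.py <<'E'
import sys,numpy as np
from station import bot
from scipy.spatial.transform import Rotation as R
# target x y z theta_deg (spoon direction); rows: twist, then xy, then z, in move units
x,y,z,th=map(float,sys.argv[1:5])
s=bot.get_state();M=R.from_quat(s["tcp_rot"]).as_matrix();p=np.array(s["tool_pos"])
cur=np.rad2deg(np.arctan2(-M[1,0],-M[0,0]));tw=-(((th-cur)+90)%180-90)
c,si=np.cos(np.deg2rad(th)),np.sin(np.deg2rad(th))
if abs(((th-cur)+180)%360-180)>90:c,si=-c,-si
d=np.array([x,y])-p[:2]
u=np.array([-c*d[0]-si*d[1],(-si*d[0]+c*d[1]),-(z-p[2])])/.04
print("at",p.round(4),"th",cur.round(2),"tilt",M[2,2].round(4),"t",round(s["clock"],2),"gap",round(s["finger_gap"]*91.2,1),"F",np.round(s["force"],1),"grip",round(s["grasp_force"],1))
print("twist",round(tw/5,2),"then total dx,dy,dz",u.round(2))
n=int(np.ceil(max(abs(u[:2]).max(),np.hypot(*u[:2])/1.5)));print(n,"rows of",(u[:2]/max(n,1)).round(3))
E
python3 go.py .4616 .0773 .10 -36.6
```

```text
at [0.2794 0.6415 0.2135] th -23.54 tilt -1.0 t 0.15 gap 91.4 F [-0.2  0.5 -0.2] grip 0.0
twist 2.61 then total dx,dy,dz [-12.07  -8.61   2.84]
13 rows of [-0.928 -0.662]
```

Request:
carry_out:
  series:
    - [0,0,0.5,0.87]
    - [0,0,0.5,0.87]
    - [0,0,0.5,0.87]
    - [-0.928,-0.662,0,0]
    - [-0.928,-0.662,0,0]
    - [-0.928,-0.662,0,0]
    - [-0.928,-0.662,0,0]
    - [-0.928,-0.662,0,0]
    - [-0.928,-0.662,0,0]
    - [-0.928,-0.662,0,0]
    - [-0.928,-0.662,0,0]
    - [-0.928,-0.662,0,0]
  claw: 40
  squeeze: 20

```text
clock: 1.65
tool_pos: [0.406, 0.2499, 0.154]
tcp_rot: [0.314, 0.949, 0.0, 0.0]
force: [0.6, -0.0, -0.2]
finger_gap: 0.442
grasp_force: 0.0
```

Request:
carry_out:
  series:
    - [-0.928,-0.662,0,0]
    - [-0.928,-0.662,0,0]
    - [-0.928,-0.662,0.3,0]
    - [-0.928,-0.662,0.3,0]
    - [0,0,0.5,0]
    - [0,0,0,0]

```text
clock: 2.4
tool_pos: [0.4609, 0.0772, 0.1089]
tcp_rot: [0.314, 0.949, -0.001, -0.001]
force: [0.0, -0.0, 0.4]
finger_gap: 0.444
grasp_force: 0.0
```

```bash
python3 go.py .4616 .0773 .007 -36.6; python3 - <<'E'
from station import bot
import cv2
cv2.imwrite("pics/w1.png",bot.snapshot("wrist")[:,:,::-1])
E
```

```text
at [0.4609 0.0772 0.1089] th -36.64 tilt -1.0 t 2.4 gap 40.5 F [ 0.  -0.   0.4] grip 0.0
twist -0.01 then total dx,dy,dz [-0.01  0.01  2.55]
1 rows of [-0.013  0.011]
```

View pics/w1.png

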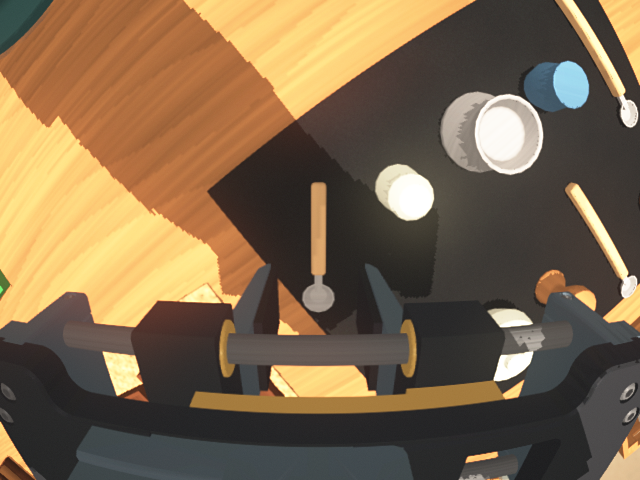

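The wrist view shows the short spoon centred between the open fingers (handle from (319,183) to (318,275)), lengthwise along the pads. I'll descend, grip and lift.

Request:
carry_out:
  series:
    - [0,0,0.9,0]
    - [0,0,0.8,0]
    - [0,0,0.6,0]
    - [0,0,0.25,0]
    - [0,0,0,0]

```text
clock: 3.08
tool_pos: [0.4619, 0.0781, 0.0082]
tcp_rot: [0.314, 0.95, -0.0, -0.0]
force: [0.4, -0.0, 0.5]
finger_gap: 0.439
grasp_force: 0.0
```

Request:
carry_out:
  series:
    - [0,0,0,0]
    - [0,0,0,0]
    - [0,0,0,0]
    - [0,0,0,0]
    - [0,0,-0.5,0]
    - [0,0,-1,0]
    - [0,0,-1,0]
    - [0,0,-0.5,0]
  claw: 0
  squeeze: 20

```text
clock: 4.08
tool_pos: [0.4625, 0.0778, 0.13]
tcp_rot: [0.314, 0.949, 0.001, 0.001]
force: [0.9, 0.3, -1.1]
finger_gap: 0.121
grasp_force: 20.0
```

```bash
python3 go.py .547 -.215 .12 -5.5
```

```text
at [0.4625 0.0778 0.13  ] th -36.59 tilt -1.0 t 4.08 gap 11.0 F [ 0.9  0.3 -1.1] grip 20.0
twist -6.22 then total dx,dy,dz [-2.8  -7.08  0.25]
8 rows of [-0.351 -0.885]
```

Request:
carry_out:
  series:
    - [0,0,0,-0.89]
    - [0,0,0,-0.89]
    - [0,0,0,-0.89]
    - [0,0,0,-0.89]
    - [0,0,0,-0.89]
    - [0,0,0,-0.89]
    - [0,0,0,-0.88]

```text
clock: 4.95
tool_pos: [0.4617, 0.0777, 0.1279]
tcp_rot: [0.047, 0.999, -0.0, -0.0]
force: [0.1, -0.5, -0.7]
finger_gap: 0.118
grasp_force: 20.0
```

Request:
carry_out:
  series:
    - [-0.35,-0.885,0,0]
    - [-0.35,-0.885,0,0]
    - [-0.35,-0.885,0,0]
    - [-0.35,-0.885,0,0]
    - [-0.35,-0.885,0,0]
    - [-0.35,-0.885,0,0]
    - [-0.35,-0.885,0,0]
    - [-0.35,-0.885,0,0]
    - [0,0,0,0]
    - [0,0,0,0]

```text
clock: 6.2
tool_pos: [0.5457, -0.2144, 0.1277]
tcp_rot: [0.048, 0.999, 0.0, -0.0]
force: [-0.4, 0.7, 0.5]
finger_gap: 0.12
grasp_force: 20.0
```

```bash
python3 go.py .547 -.215 .12 -5.5; python3 - <<'E'
from station import bot
import cv2,numpy as np,json
s=bot.get_state()
a=bot.snapshot("wrist");b=bot.snapshot("scene")
json.dump({k:np.array(s[k]).tolist() for k in("tool_pos","tcp_rot")},open("w2.json","w"))
cv2.imwrite("pics/w2.png",a[:,:,::-1]);cv2.imwrite("pics/s2.png",b[:,:,::-1])
E
```

```text
at [ 0.5457 -0.2144  0.1277] th -5.51 tilt -1.0 t 6.2 gap 10.9 F [-0.4  0.7  0.5] grip 20.0
twist -0.0 then total dx,dy,dz [-0.03 -0.01  0.19]
1 rows of [-0.033 -0.011]
```

View pics/w2.png

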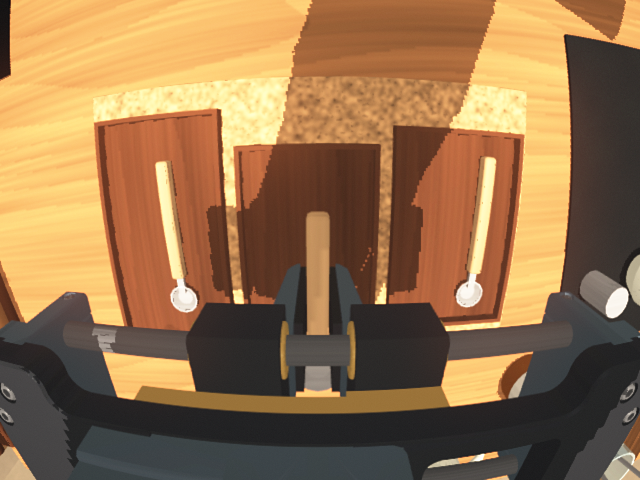

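The wrist view shows the near rim corners: long (95,124) and (219,110), short (234,147) and (380,145), medium (393,126) and (523,135). I can also see medium_b (162,162)→(178,278) and medium_a (489,158)→(476,275). I'll project these.

```bash
cat > wr.py <<'E'
from h import *
import json
W=bot.camera_params("wrist");K=np.array(W["K"]);T=np.array(W["T_tool_cam"])
def wplane(s,uv,z):
    q=(np.array(uv)-K[:2,2])/K[0,0];r=np.linalg.norm(q);d=np.r_[q/r*np.sin(r),np.cos(r)]
    M=R.from_quat(s["tcp_rot"]).as_matrix();o=np.array(s["tool_pos"])+M@T[:3,3];d=M@T[:3,:3]@d
    return (o+d*(z-o[2])/d[2])[:2]
E
python3 - <<'E'
from wr import *
s=json.load(open("w2.json"))
for n,us in dict(long=[(95,124),(219,110)],short=[(234,147),(380,145)],med=[(393,126),(523,135),(499,320)]).items():
    w=[wplane(s,u,.018) for u in us];d=w[1]-w[0];d/=np.linalg.norm(d)
    L=dict(long=.203,short=.143,med=.173)[n]
    ax=np.array([d[1],-d[0]]);print(n,np.round(w,4).tolist(),"w",np.linalg.norm(w[1]-w[0]).round(4),"yaw",np.rad2deg(np.arctan2(ax[1],ax[0])).round(1),"centre",((w[0]+w[1])/2+ax*L/2).round(4))
for n,us in dict(medB=[(162,162),(178,278)],medA=[(489,158),(476,275)]).items():
    print(n,[wplane(s,u,.02).round(4) for u in us])
# held spoon butt end at about z top
print("held butt",wplane(s,(318,213),s["tool_pos"][2]+.009),s["tool_pos"])
E
```

```text
long [[0.4311, -0.3911], [0.4408, -0.279]] w 0.1125 yaw -4.9 centre [ 0.5371 -0.3438]
short [[0.4708, -0.2708], [0.4805, -0.1605]] w 0.1107 yaw -5.0 centre [ 0.5468 -0.2219]
med [[0.4666, -0.1494], [0.4767, -0.0366], [0.6464, -0.0514]] w 0.1132 yaw -5.1 centre [ 0.5578 -0.1007]
medB [array([ 0.4738, -0.331 ]), array([ 0.5725, -0.3368])]
medA [array([ 0.4949, -0.0711]), array([ 0.5951, -0.081 ])]
held butt [ 0.50107328 -0.20970809] [0.5457309328327091, -0.2144293829156565, 0.1276704140541838]
```

Request:
carry_out:
  series:
    - [0.15,-0.18,0,-0.1]
    - [0,0,0.9,0]
    - [0,0,0.9,0]
    - [0,0,0.6,0]
    - [0,0,0.35,0]
    - [0,0,0.13,0]
    - [0,0,0,0]

```text
clock: 7.18
tool_pos: [0.5399, -0.2216, 0.0132]
tcp_rot: [0.043, 0.999, -0.0, 0.0]
force: [1.3, -0.0, -0.9]
finger_gap: 0.123
grasp_force: 20.0
```

```bash
python3 go.py .539 -.2212 .0125 -5
```

```text
at [ 0.5399 -0.2216  0.0132] th -4.98 tilt -1.0 t 7.17 gap 11.2 F [ 1.3 -0.  -0.9] grip 20.0
twist 0.0 then total dx,dy,dz [0.02 0.01 0.02]
1 rows of [0.022 0.008]
```

Request:
carry_out:
  series:
    - [0,0,0,0]
    - [0,0,0,0]
    - [0,0,0,0]
    - [0,0,-1,0]
    - [0,0,-0.8,0]
    - [0,0,0,-0.36]
  claw: 32

```text
clock: 7.92
tool_pos: [0.541, -0.2221, 0.0871]
tcp_rot: [0.027, 1.0, -0.001, 0.002]
force: [-0.2, -1.1, -0.2]
finger_gap: 0.353
grasp_force: 0.0
```

```bash
python3 go.py .5309 -.3353 .0118 -3.2
```

```text
at [ 0.541  -0.2221  0.0871] th -3.13 tilt -1.0 t 7.92 gap 32.2 F [-0.2 -1.1 -0.2] grip 0.0
twist 0.01 then total dx,dy,dz [ 0.09 -2.84  1.88]
3 rows of [ 0.031 -0.947]
```

Request:
carry_out:
  series:
    - [0.05,-0.95,0,0]
    - [0.04,-0.95,0,0]
    - [0,-0.94,0,0]
    - [0,0,0.6,0]
    - [0,0,0.8,0]
    - [0,0,0.45,0]
    - [0,0,0,0]

```text
clock: 8.8
tool_pos: [0.5295, -0.3345, 0.0098]
tcp_rot: [0.028, 1.0, 0.0, -0.001]
force: [0.5, 0.8, 0.1]
finger_gap: 0.353
grasp_force: 0.0
```

Request:
carry_out:
  series:
    - [0,0,0,0]
    - [0,0,0,0]
    - [0,0,0,0]
    - [0,0,-0.5,0]
    - [0,0,-1,0]
    - [0,0,-0.5,0]
  claw: 0

```text
clock: 9.55
tool_pos: [0.5306, -0.3353, 0.0938]
tcp_rot: [0.028, 1.0, -0.001, 0.001]
force: [0.2, 0.6, -0.4]
finger_gap: 0.12
grasp_force: 20.0
```

```bash
python3 go.py .545 -.122 .08 -5
python3 - <<'E'
from wr import *
s=bot.get_state();a=bot.snapshot("wrist");cv2.imwrite("pics/w3.png",a[:,:,::-1])
h=cv2.cvtColor(a,cv2.COLOR_RGB2HSV)
m=cv2.inRange(h[:,300:336],(8,40,90),(26,165,255));print("butt row",[ (r,int(v)) for r,v in enumerate((m>0).sum(1)) if v>4][:3])
E
```

```text
at [ 0.5306 -0.3353  0.0938] th -3.18 tilt -1.0 t 9.55 gap 10.9 F [ 0.2  0.6 -0.4] grip 20.0
twist 0.36 then total dx,dy,dz [0.11 5.34 0.35]
6 rows of [0.018 0.891]
butt row [(0, 36), (1, 36), (2, 36)]
```

View pics/w3.png

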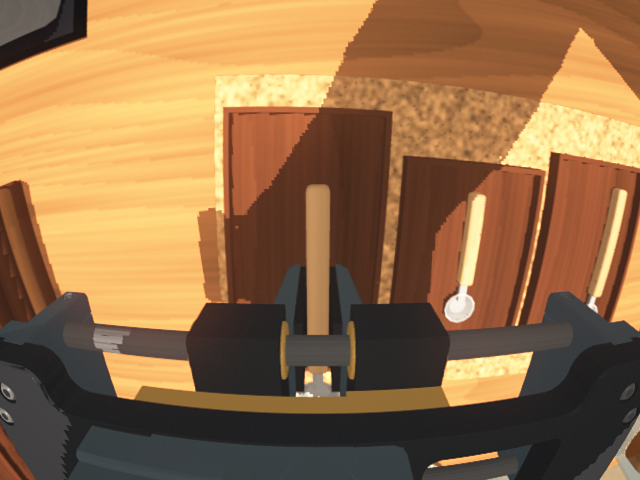

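Request:
carry_out:
  series:
    - [0,0,0,0.36]
    - [0.03,0.91,0,0]
    - [0.03,0.91,0,0]
    - [0,0.91,0,0]
    - [0,0.91,0,0]
    - [0,0.91,0,0]
    - [0,0.9,0,0]
    - [0,0,0.4,0]
    - [0,0,0.9,0]
    - [0,0,0.5,0]
    - [0,0,0.1,0]
    - [0,0,0,0]

```text
clock: 11.1
tool_pos: [0.5463, -0.1176, 0.0148]
tcp_rot: [0.044, 0.999, 0.0, -0.0]
force: [0.6, 0.9, -0.4]
finger_gap: 0.117
grasp_force: 20.0
```

```bash
python3 go.py .5472 -.1178 .0115 -5
```

```text
at [ 0.5463 -0.1176  0.0148] th -5.02 tilt -1.0 t 11.1 gap 10.7 F [ 0.6  0.9 -0.4] grip 20.0
twist -0.0 then total dx,dy,dz [-0.02 -0.    0.08]
1 rows of [-0.022 -0.002]
```

Request:
carry_out:
  series:
    - [0,0,0.08,0]
    - [0,0,0,0]

```text
clock: 11.35
tool_pos: [0.5465, -0.1174, 0.012]
tcp_rot: [0.044, 0.999, -0.0, 0.0]
force: [-0.2, -0.1, -0.2]
finger_gap: 0.121
grasp_force: 20.0
```

Request:
carry_out:
  series:
    - [0,0,0,0]
    - [0,0,0,0]
    - [0,0,0,0]
    - [0,0,-1,0]
    - [0,0,-0.9,0]
    - [0,0,-0.4,-0.8]
    - [0,0,0,-0.8]
    - [0,0,0,-0.6]
  claw: 26

```text
clock: 12.35
tool_pos: [0.5464, -0.1173, 0.1039]
tcp_rot: [-0.053, 0.999, -0.0, 0.0]
force: [-0.2, -0.5, -0.3]
finger_gap: 0.287
grasp_force: 0.0
```

```bash
python3 go.py .456 .3745 .1 6
```

```text
at [ 0.5464 -0.1173  0.1039] th 6.13 tilt -1.0 t 12.35 gap 26.2 F [-0.2 -0.5 -0.3] grip 0.0
twist 0.03 then total dx,dy,dz [ 0.96 12.46  0.1 ]
13 rows of [0.074 0.959]
```

Request:
carry_out:
  series:
    - [0.07,0.96,0,0]
    - [0.07,0.96,0,0]
    - [0.07,0.96,0,0]
    - [0.07,0.96,0,0]
    - [0.07,0.96,0,0]
    - [0.07,0.96,0,0]
    - [0.08,0.96,0,0]
    - [0.08,0.96,0,0]
    - [0.08,0.96,0,0]
    - [0.08,0.96,0,0]
    - [0.08,0.96,0,0]
    - [0.08,0.96,0,0]
  claw: 40

```text
clock: 13.85
tool_pos: [0.4617, 0.3385, 0.1036]
tcp_rot: [-0.053, 0.999, 0.0, 0.0]
force: [-0.1, 0.7, 0.1]
finger_gap: 0.439
grasp_force: 0.0
```

Request:
carry_out:
  series:
    - [0.07,0.94,0,0]
    - [0,0,0,0]
    - [0,0,0,0]

```text
clock: 14.22
tool_pos: [0.4553, 0.3738, 0.1033]
tcp_rot: [-0.053, 0.999, -0.0, -0.0]
force: [-0.0, 0.4, -1.1]
finger_gap: 0.436
grasp_force: 0.0
```

```bash
python3 go.py .456 .3745 .007 6
python3 - <<'E'
from wr import *
s=bot.get_state();a=bot.snapshot("wrist");b=bot.snapshot("scene");cv2.imwrite("pics/w4.png",a[:,:,::-1])
cv2.imwrite("pics/s4.png",b[:,:,::-1])
json.dump({k:np.array(s[k]).tolist() for k in("tool_pos","tcp_rot")},open("w4.json","w"))
v=np.hstack([cv2.resize(a,(400,300)),cv2.resize(b[205:310,140:325],(400,300))]);cv2.imwrite("pics/v4.png",v[:,:,::-1])
E
```

```text
at [0.4553 0.3738 0.1033] th 6.03 tilt -1.0 t 14.22 gap 39.7 F [-0.   0.4 -1.1] grip 0.0
twist 0.01 then total dx,dy,dz [-0.02  0.02  2.41]
1 rows of [-0.02   0.015]
```

View pics/v4.png

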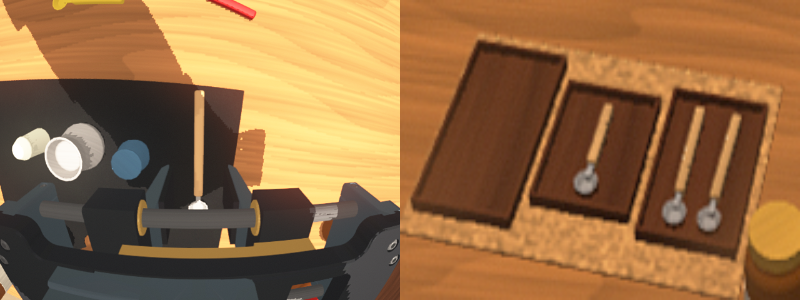

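The left view shows the long spoon centred between the fingers, handle from (200,92) to (197,200). The right view shows the short spoon and both mediums lying well in their trays. I'll grasp the long spoon now.

Request:
carry_out:
  series:
    - [0,0,0.9,0]
    - [0,0,0.8,0]
    - [0,0,0.5,0]
    - [0,0,0.21,0]
    - [0,0,0,0]

```text
clock: 14.95
tool_pos: [0.4556, 0.3742, 0.0072]
tcp_rot: [-0.052, 0.999, -0.0, -0.0]
force: [0.2, -0.6, 1.0]
finger_gap: 0.439
grasp_force: 0.0
```

Request:
carry_out:
  series:
    - [0,0,0,0]
    - [0,0,0,0]
    - [0,0,0,0]
    - [0,0,0,0]
    - [0,0,-0.5,0]
    - [0,0,-1,0]
    - [0,0,-1,0]
    - [0,0,-0.3,0.8]
    - [0,0,0,0.8]
    - [0,0,0,0.6]
    - [0,0,0,0]
  claw: 0

```text
clock: 16.32
tool_pos: [0.4555, 0.3744, 0.1202]
tcp_rot: [0.043, 0.999, 0.0, 0.0]
force: [0.2, 0.2, -0.7]
finger_gap: 0.121
grasp_force: 20.0
```

```bash
python3 - <<'E'
import numpy as np
c=np.array([.5371,-.3438]);t=np.deg2rad(-5);a=np.array([np.cos(t),np.sin(t)]);n=np.array([-a[1],a[0]])
for o in(-.021,.021):print(c-.01*a+o*n)
E
python3 go.py .5253 -.3638 .12 -5
```

```text
[ 0.52530778 -0.36384853]
[ 0.52896832 -0.32200835]
at [0.4555 0.3744 0.1202] th -4.96 tilt -1.0 t 16.32 gap 11.1 F [ 0.2  0.2 -0.7] grip 20.0
twist 0.01 then total dx,dy,dz [ -3.35 -18.23   0.  ]
19 rows of [-0.176 -0.96 ]
```

Request:
carry_out:
  series:
    - [-0.176,-0.96,0,0]
    - [-0.176,-0.96,0,0]
    - [-0.176,-0.96,0,0]
    - [-0.176,-0.96,0,0]
    - [-0.176,-0.96,0,0]
    - [-0.176,-0.96,0,0]
    - [-0.176,-0.96,0,0]
    - [-0.176,-0.96,0,0]
    - [-0.176,-0.96,0,0]
    - [-0.176,-0.96,0,0]
    - [-0.176,-0.96,0,0]
    - [-0.176,-0.96,0,0]

```text
clock: 17.82
tool_pos: [0.4996, -0.0935, 0.1197]
tcp_rot: [0.043, 0.999, -0.0, 0.0]
force: [0.7, 0.5, -0.1]
finger_gap: 0.119
grasp_force: 20.0
```

Request:
carry_out:
  series:
    - [-0.176,-0.96,0,0]
    - [-0.176,-0.96,0,0]
    - [-0.176,-0.96,0,0]
    - [-0.176,-0.96,0,0]
    - [-0.176,-0.96,0,0]
    - [-0.176,-0.96,0,0]
    - [-0.176,-0.95,0,0]
    - [0,0,0,0]
    - [0,0,0,0]

```text
clock: 18.95
tool_pos: [0.525, -0.3634, 0.1192]
tcp_rot: [0.043, 0.999, 0.0, -0.0]
force: [0.2, 0.2, -0.3]
finger_gap: 0.118
grasp_force: 20.0
```

```bash
python3 go.py .5253 -.3638 .0118 -5
python3 - <<'E'
from wr import *
s=bot.get_state();a=bot.snapshot("wrist");cv2.imwrite("pics/w5.png",a[:,:,::-1])
cv2.imwrite("pics/w5.png",a[:,:,::-1])
E
```

```text
at [ 0.525  -0.3634  0.1192] th -4.96 tilt -1.0 t 18.95 gap 10.8 F [ 0.2  0.2 -0.3] grip 20.0
twist 0.01 then total dx,dy,dz [-0.01 -0.01  2.69]
1 rows of [-0.008 -0.01 ]
```

View pics/w5.png

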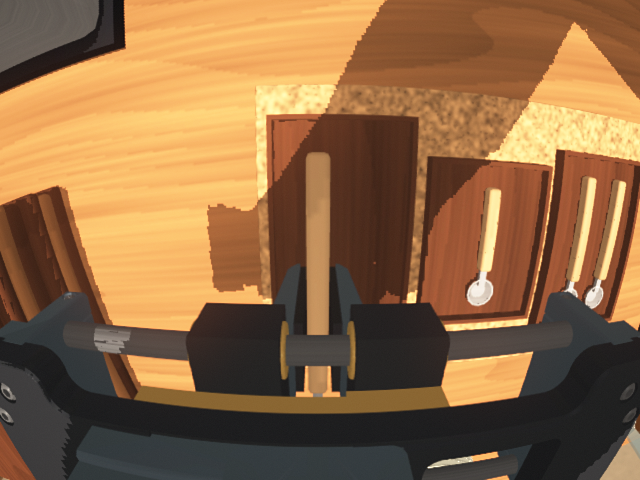

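```bash
python3 - <<'E'
from h import *
for u in [(95,232),(92,245),(72,298),(85,190),(60,270)]: print(u,[plane("scene",u,z)[:2].round(3) for z in(0,.05,.1)])
E
```

```text
(95, 232) [array([ 0.487, -0.589]), array([ 0.537, -0.557]), array([ 0.588, -0.525])]
(92, 245) [array([ 0.534, -0.579]), array([ 0.582, -0.547]), array([ 0.63 , -0.516])]
(72, 298) [array([ 0.707, -0.559]), array([ 0.747, -0.529]), array([ 0.787, -0.498])]
(85, 190) [array([ 0.325, -0.68 ]), array([ 0.383, -0.643]), array([ 0.441, -0.607])]
(60, 270) [array([ 0.625, -0.623]), array([ 0.669, -0.589]), array([ 0.713, -0.555])]
```

The board stack ends at about y = -0.52, so the gripper at -0.45 clears it. I'll lower the spoon.

Request:
carry_out:
  series:
    - [0,0,0.9,0]
    - [0,0,0.9,0]
    - [0,0,0.55,0]
    - [0,0,0.25,0]
    - [0,0,0.07,0]
    - [0,0,0,0]

```text
clock: 19.75
tool_pos: [0.5257, -0.3641, 0.0131]
tcp_rot: [0.043, 0.999, -0.0, 0.0]
force: [-0.3, 0.0, -0.4]
finger_gap: 0.121
grasp_force: 20.0
```

```bash
python3 go.py .5253 -.3638 .0118 -5
```

```text
at [ 0.5257 -0.3641  0.0131] th -4.98 tilt -1.0 t 19.75 gap 11.0 F [-0.3  0.  -0.4] grip 20.0
twist 0.0 then total dx,dy,dz [0.01 0.01 0.03]
1 rows of [0.012 0.006]
```

Request:
carry_out:
  series:
    - [0,0,0.03,0]
    - [0,0,0,0]
    - [0,0,0,0]
    - [0,0,0,0]
    - [0,0,-1,0]
    - [0,0,-1,0]
    - [0,0,-0.4,-0.82]
    - [0,0,0,-0.82]
    - [0,0,0,-0.82]
    - [0,0,0,-0.82]
    - [0,0,0,0]
  claw: 26

```text
clock: 21.12
tool_pos: [0.5253, -0.3638, 0.1072]
tcp_rot: [-0.099, 0.995, 0.0, -0.0]
force: [-0.0, 1.2, -0.4]
finger_gap: 0.284
grasp_force: 0.0
```

```bash
python3 go.py .6224 .2949 .1 11.4
```

```text
at [ 0.5253 -0.3638  0.1072] th 11.39 tilt -1.0 t 21.12 gap 25.9 F [-0.   1.2 -0.4] grip 0.0
twist -0.0 then total dx,dy,dz [-5.64 15.66  0.18]
16 rows of [-0.352  0.979]
```

Request:
carry_out:
  series:
    - [-0.352,0.98,0,0]
    - [-0.352,0.98,0,0]
    - [-0.352,0.98,0,0]
    - [-0.352,0.98,0,0]
    - [-0.352,0.98,0,0]
    - [-0.352,0.98,0,0]
    - [-0.352,0.98,0,0]
    - [-0.352,0.98,0,0]
    - [-0.352,0.98,0,0]
    - [-0.352,0.98,0,0]
    - [-0.352,0.98,0,0]
    - [-0.352,0.98,0,0]
  claw: 40

```text
clock: 22.62
tool_pos: [0.5979, 0.1322, 0.1072]
tcp_rot: [-0.098, 0.995, 0.0, 0.0]
force: [-0.5, -0.7, -0.6]
finger_gap: 0.441
grasp_force: 0.0
```

Request:
carry_out:
  series:
    - [-0.352,0.98,0,0]
    - [-0.352,0.98,0,0]
    - [-0.352,0.98,0,0]
    - [-0.352,0.97,0,0]
    - [0,0,0,0]
    - [0,0,0,0]

```text
clock: 23.38
tool_pos: [0.6218, 0.2948, 0.1069]
tcp_rot: [-0.099, 0.995, -0.0, -0.0]
force: [-0.5, 0.1, 0.3]
finger_gap: 0.441
grasp_force: 0.0
```

```bash
python3 go.py .6224 .2949 .007 11.4
python3 - <<'E'
from wr import *
a=bot.snapshot("wrist");b=bot.snapshot("scene")
v=np.hstack([cv2.resize(a,(400,300)),cv2.resize(b[205:310,140:325],(400,300))]);cv2.imwrite("pics/v6.png",v[:,:,::-1])
E
```

```text
at [0.6218 0.2948 0.1069] th 11.37 tilt -1.0 t 23.38 gap 40.2 F [-0.5  0.1  0.3] grip 0.0
twist -0.01 then total dx,dy,dz [-0.02 -0.    2.5 ]
1 rows of [-0.015 -0.002]
```

View pics/v6.png

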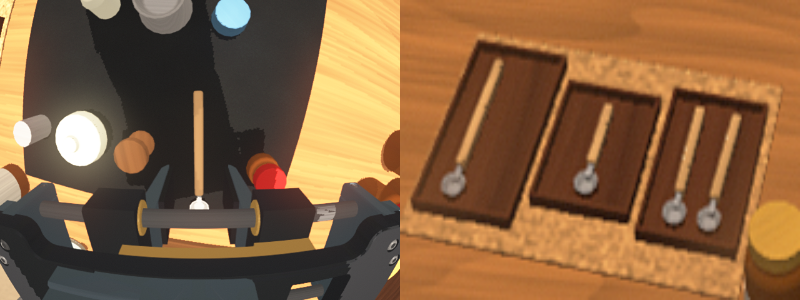

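The left view shows the spoon centred between the fingers, handle from (198,92) to (198,195), with the egg cup and honey jar clear. The right view shows the first long spoon lying well in its tray. I'll take the last spoon.

Request:
carry_out:
  series:
    - [0,0,0.9,0]
    - [0,0,0.8,0]
    - [0,0,0.57,0]
    - [0,0,0.22,0]
    - [0,0,0,0]

```text
clock: 24.1
tool_pos: [0.6222, 0.295, 0.0075]
tcp_rot: [-0.099, 0.995, -0.0, -0.0]
force: [0.0, 0.4, 1.0]
finger_gap: 0.438
grasp_force: 0.0
```

Request:
carry_out:
  series:
    - [0,0,0,0]
    - [0,0,0,0]
    - [0,0,0,0]
    - [0,0,0,0]
    - [0,0,-0.5,0]
    - [0,0,-1,0]
    - [0,0,-1,0]
    - [0,0,-0.3,0.82]
    - [0,0,0,0.82]
    - [0,0,0,0.82]
    - [0,0,0,0.82]
    - [0,0,0,0]
  claw: 0

```text
clock: 25.6
tool_pos: [0.6222, 0.2953, 0.1206]
tcp_rot: [0.043, 0.999, 0.0, 0.0]
force: [1.0, -0.1, -0.7]
finger_gap: 0.12
grasp_force: 20.0
```

```bash
python3 go.py .529 -.322 .12 -5
```

```text
at [0.6222 0.2953 0.1206] th -4.96 tilt -1.0 t 25.6 gap 10.9 F [ 1.  -0.1 -0.7] grip 20.0
twist 0.01 then total dx,dy,dz [  0.98 -15.58   0.02]
16 rows of [ 0.061 -0.974]
```

Request:
carry_out:
  series:
    - [0.061,-0.974,0,0]
    - [0.061,-0.974,0,0]
    - [0.061,-0.974,0,0]
    - [0.061,-0.974,0,0]
    - [0.061,-0.974,0,0]
    - [0.061,-0.974,0,0]
    - [0.061,-0.974,0,0]
    - [0.061,-0.974,0,0]
    - [0.061,-0.974,0,0]
    - [0.061,-0.974,0,0]
    - [0.061,-0.974,0,0]
    - [0.061,-0.974,0,0]

```text
clock: 27.1
tool_pos: [0.5522, -0.1693, 0.1203]
tcp_rot: [0.043, 0.999, -0.0, 0.0]
force: [0.6, -0.2, 0.0]
finger_gap: 0.118
grasp_force: 20.0
```

Request:
carry_out:
  series:
    - [0.061,-0.974,0,0]
    - [0.061,-0.974,0,0]
    - [0.061,-0.974,0,0]
    - [0.061,-0.974,0,0]
    - [0,0,0,0]
    - [0,0,0.9,0]
    - [0,0,0.9,0]
    - [0,0,0.5,0]
    - [0,0,0.25,0]
    - [0,0,0.08,0]
    - [0,0,0,0]

```text
clock: 28.48
tool_pos: [0.5295, -0.3226, 0.015]
tcp_rot: [0.043, 0.999, -0.0, 0.0]
force: [0.1, -1.2, 0.9]
finger_gap: 0.117
grasp_force: 20.0
```

```bash
python3 go.py .529 -.322 .0118 -5
```

```text
at [ 0.5295 -0.3226  0.015 ] th -4.97 tilt -1.0 t 28.48 gap 10.7 F [ 0.1 -1.2  0.9] grip 20.0
twist 0.01 then total dx,dy,dz [0.01 0.01 0.08]
1 rows of [0.013 0.014]
```

Now release, then rise and move back toward the middle, clear of the trays.

Request:
carry_out:
  series:
    - [0,0,0.08,0]
    - [0,0,0,0]

```text
clock: 28.72
tool_pos: [0.5296, -0.3228, 0.0119]
tcp_rot: [0.043, 0.999, -0.0, 0.001]
force: [0.0, 0.1, 4.8]
finger_gap: 0.121
grasp_force: 20.0
```

Request:
carry_out:
  series:
    - [0,0,0,0]
    - [0,0,0,0]
    - [0,0,0,0]
    - [0,0,-1,0]
    - [0,0,-1,0]
    - [0,0,-1,0]
    - [0,0,-1,0]
    - [0,0,-1,0]
    - [0,0,0,0]
    - [0,0,0,0]
  claw: 26

```text
clock: 29.98
tool_pos: [0.5287, -0.3222, 0.2105]
tcp_rot: [0.044, 0.999, 0.0, -0.0]
force: [0.3, 0.0, 0.1]
finger_gap: 0.284
grasp_force: 0.0
```

```bash
python3 - <<'E'
from wr import *
a=bot.snapshot("side");b=bot.snapshot("scene");w=bot.snapshot("wrist")
v=np.vstack([np.hstack([cv2.resize(a[225:440,310:530],(400,300)),cv2.resize(w,(400,300))]),cv2.resize(b[195:345,130:520],(800,300))]);cv2.imwrite("pics/v7.png",v[:,:,::-1])
E
```

```text
(no output)
```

View pics/v7.png

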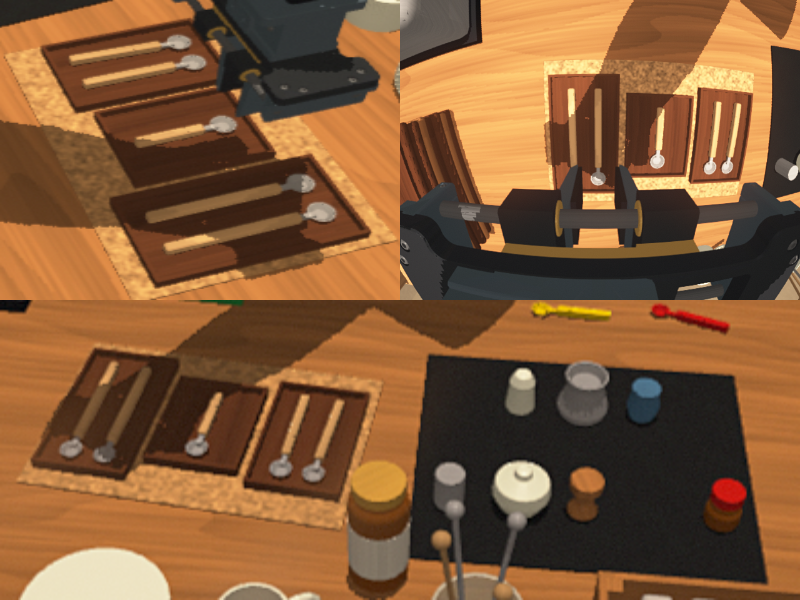

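The three views show all five spoons flat and parallel in the correct trays, bowls away from the robot, and the tableware standing where it was. The gripper is clear, so I'm handing in.

```bash
python3 -c "
from station import bot
print(bot.job_done())"
```

```text
the job is handed in; nothing more can be done
None
```

All five spoons lie flat in their matching trays, side by side with bowls away from the robot; the job was handed in at about 30 s of the 62 s, with the tableware and jars left where they stood.

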